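Make up a necklace kit and a bracelet kit for the beading class

ROBOT

A 6-joint arm with a two-finger parallel gripper is mounted at the origin on the work surface. World frame = base frame: x ahead of the robot, y to its left, z up, the work surface at z = 0. Lengths are in m, angles in rad, forces in N, time in s.
With the tool pointing down it reaches from about 0.35 to 0.85 m from the base axis. Payload 8.1 kg.
Tool frame: the origin (TCP) lies at the very end of the fingers, on their centre line; the grasp point (between the pads) lies 19 mm behind it; z points along the fingers, y is the direction in which the jaws open and shut (so a half turn about z gives the same grasp; the last joint's range is limited). The gripper opens to 85 mm and grips with 20 to 120 N. Pads are 22 mm wide; open, the fingers measure 114 mm over their backs; the gripper's body (76 mm by 85 mm) begins 54 mm behind the grasp point. The pads swing forward as they close: fully open they stand 13 mm farther back than shut.
Start: joints at [1.031, 0.13, 1.488, -0, 1.523, -0.085], TCP at [0.264, 0.539, 0.231] pointing down, gripper open.
Joint ranges: [-2.96, 2.96], [-0.89, 2.26], [0.02, 2.5], [-1.34, 4.48], [0, 2.73], [-2.66, 2.66]. Speed limits (rad/s): [2.39, 2.39, 2.79, 3.14, 3.14, 3.14].

INTERFACE

Orientations are given as a unit quaternion [w, x, y, z].
In Python, from station import robot gives the robot as it stands.
- The arm moves only by the shell command python3 -m handwheel 'ROWS' [FORCE]. ROWS is a JSON object of lists of equal length, an entry for each row: "travel": the shift along the world's x, y, z in mm, a list of three; "roll": the turn about the world's z in degrees; "claw": the closure, from 0 (fully open) to 1 (shut). In form: {"travel": [[x, y, z], ...], "roll": [roll, ...], "claw": [claw, ...]}. A call has 1 to 20 rows; each row is the pose to reach, as a shift and turn from the pose commanded when the call began; what a row does not reach only later rows make up. A row lasts 1/10 s, in which the tool goes at most 50 mm and 8.59 degrees, less where a joint would pass 70% of its speed; a pose out of reach is approached as far as the arm can. A call with a gripper value outside its range is refused whole. The fingers move at their own pace and stop on an object; FORCE is the grip in N (left out, the last holds). Time passes only in rows, so rows that repeat a pose let the fingers close. It gives the time, the measured TCP pose, the force and the opening at its end, in the units of the state.
- robot.get_obs(): the state, without advancing time (a new reading comes with each control period).
- robot.read_camera(name): name is "side" or "top" or "wrist"; returns a dict with "image" (420x560x3 uint8, red, green, blue), "mtx" (3x3 intrinsics, pixels), "position" and "rotation" of the camera in the world. Camera axes: x right, y down, z forward; pixel columns grow to the right and rows downward; lengths in m; the calibration is good to about 2 mm. The wrist camera is an equidistant fisheye: a pixel r from the principal point sees the ray r / f radians off the axis. A picture is of the moment at which its call begins. There is no depth.
- robot.close_job(): hands the job in, once; it reports no verdict.
The state is a dict: "clock": time; "q": joint angles; "qvel": joint speeds; "joint_efforts": joint torques, N m; "eef_pos": TCP position; "eef_rot": TCP orientation; "force": force on the tool from outside, world axes, zero at the start; "torque": the same for the moment, N m; "width": finger opening in m.
Only numpy, scipy, OpenCV 4.12 (cv2) and the standard library are available. Lean on these libraries where they do the work, as an engineer would, in place of code of your own. Each camera call takes 0.05 s, during which the arm holds its last target. There are 200 camera calls.

TASK

Make up two kits for the next beading class, one thing to a well. The necklace kit, in the tray with three wells, gets the small spool of thread and the round jar of beads, each standing upright in one of the two small wells (either way round), and the pliers lying flat along the long well; the bracelet kit, in the tray with two equal wells, gets the broad low spool of elastic cord, flat on its face, and the rectangular bead box, lid up, either way round. Do not knock over or push aside the dish of beads, the glue bottle or the tape measure that stand among the stock.

Things in the scene. Friction and masses are not known exactly. Their poses are not given: they have to be found in the camera images.
- thread_spool: small upright spool of white beading thread between brown card end discs, 38 mm across the discs, 44 mm high, standing on the table; about 30 g. Origin at the centre of its underside, z up along its axis.
- cord_spool: broad low spool of black elastic cord between grey plastic faces, with a white hub, 60 mm across, 26 mm high, lying flat on one face; about 50 g. Origin at the centre of its underside, z up along its axis.
- bead_jar: round clear screw-top jar of brown beads with an aluminium lid, 44 mm across, 52 mm high, standing; about 80 g. Origin at the centre of its underside, z up along its axis.
- bead_box: rectangular clear flip-top box full of beads, 60 mm long (its x), 40 mm wide (its y), 24 mm high, lying lid up; about 50 g. Origin at the centre of its underside, z up.
- pliers: jewellery pliers with black handles, lying flat: 126 mm long along x (jaws to +x), 50 mm wide over the ends of the handles, 11 mm thick. Origin at mid-length on the underside, z up. The steel joint, 20 mm long in x and 16 mm wide in y, has its centre at x = +25 mm and is the place to grip, across y; about 85 g, centre of mass near x = +12 mm.
- necklace_tray: grey flocked tray with three wells, 162 mm (x) by 154 mm (y), fixed to the table. Origin at the centre of its underside, z up. All well floors are at z = 3 mm, all walls and dividers are 6 mm thick with tops at z = 10 mm. Long well, 150 mm (x) by 74 mm (y), centre x 0, y +34 mm; two small wells, each 72 mm (x) by 62 mm (y), centres x -39 and +39 mm, y -40 mm.
- bracelet_tray: grey flocked tray with two equal wells, 178 mm (x) by 92 mm (y), fixed to the table. Origin at the centre of its underside, z up. Well floors at z = 3 mm, walls and divider 6 mm thick with tops at z = 10 mm. Wells 80 mm by 80 mm, centres x -43 and +43 mm, y 0.
- bead_dish: shallow white dish of beads, 76 mm across, 13 mm high, standing free on the table among the stock; to be left alone. Origin at the centre of its underside.
- glue_bottle: small blue plastic glue bottle with a white nozzle cap, 28 mm across, 50 mm high, standing free at the far side of the stock; to be left alone. Origin at the centre of its underside.
- tape_measure: flat square pocket tape measure, yellow with a steel button, 50 by 50 mm, 15 mm high, lying free at the far side of the stock; to be left alone. Origin at the centre of its underside.

How it is judged:
At the end, for the whole second after the job is handed in: Every thing on its own well's floor (origin within 3 mm of it), right way up within 0.08 rad, at rest, origin within 18 mm of the well's centre for pliers, 23 by 18 for thread spool and jar, 26 for cord spool and bead box (along the tray's x and y); pliers along the well within 0.35 rad ((((x of bead_jar in the frame of necklace_tray between 0.016 and 0.062 m and y of bead_jar in the frame of necklace_tray between -0.058 and -0.022 m and z of bead_jar in the frame of necklace_tray between 0 and 0.006 m and angle between bead_jar's own z axis and vertical below 0.08 rad) and (x of thread_spool in the frame of necklace_tray between -0.062 and -0.016 m and y of thread_spool in the frame of necklace_tray between -0.058 and -0.022 m and z of thread_spool in the frame of necklace_tray between 0 and 0.006 m and angle between thread_spool's own z axis and vertical below 0.08 rad)) or ((x of bead_jar in the frame of necklace_tray between -0.062 and -0.016 m and y of bead_jar in the frame of necklace_tray between -0.058 and -0.022 m and z of bead_jar in the frame of necklace_tray between 0 and 0.006 m and angle between bead_jar's own z axis and vertical below 0.08 rad) and (x of thread_spool in the frame of necklace_tray between 0.016 and 0.062 m and y of thread_spool in the frame of necklace_tray between -0.058 and -0.022 m and z of thread_spool in the frame of necklace_tray between 0 and 0.006 m and angle between thread_spool's own z axis and vertical below 0.08 rad))) and (((x of cord_spool in the frame of bracelet_tray between 0.017 and 0.069 m and y of cord_spool in the frame of bracelet_tray between -0.026 and 0.026 m and z of cord_spool in the frame of bracelet_tray between 0 and 0.006 m and angle between cord_spool's own z axis and vertical below 0.08 rad) and (x of bead_box in the frame of bracelet_tray between -0.069 and -0.017 m and y of bead_box in the frame of bracelet_tray between -0.026 and 0.026 m and z of bead_box in the frame of bracelet_tray between 0 and 0.006 m and angle between bead_box's own z axis and vertical below 0.08 rad)) or ((x of cord_spool in the frame of bracelet_tray between -0.069 and -0.017 m and y of cord_spool in the frame of bracelet_tray between -0.026 and 0.026 m and z of cord_spool in the frame of bracelet_tray between 0 and 0.006 m and angle between cord_spool's own z axis and vertical below 0.08 rad) and (x of bead_box in the frame of bracelet_tray between 0.017 and 0.069 m and y of bead_box in the frame of bracelet_tray between -0.026 and 0.026 m and z of bead_box in the frame of bracelet_tray between 0 and 0.006 m and angle between bead_box's own z axis and vertical below 0.08 rad))) and x of pliers in the frame of necklace_tray between -0.018 and 0.018 m and y of pliers in the frame of necklace_tray between 0.016 and 0.052 m and z of pliers in the frame of necklace_tray between 0 and 0.006 m and angle between pliers's own z axis and vertical below 0.08 rad and angle between the x axis of pliers and the x axis of necklace_tray, either way round below 0.35 rad and linear speed of each of thread_spool, cord_spool, bead_jar, bead_box, pliers below 0.02 m/s and angular speed of each of thread_spool, cord_spool, bead_jar, bead_box, pliers below 0.3 rad/s); the robot touches nothing.
It fails at once if the glue bottle is pushed more than 30 mm or tipped (distance of glue_bottle from where it was at the start of the episode above 0.03 m or angle between glue_bottle's own z axis and vertical above 0.35 rad).
It fails at once if the tape measure is pushed more than 30 mm or tipped (distance of tape_measure from where it was at the start of the episode above 0.03 m or angle between tape_measure's own z axis and vertical above 0.35 rad).
It fails at once if the dish of beads is pushed more than 30 mm or tipped (distance of bead_dish from where it was at the start of the episode above 0.03 m or angle between bead_dish's own z axis and vertical above 0.35 rad).
It also fails if it takes over 134 s, if anything falls off the work surface, if the arm or the gripper's body presses on something with over 40 N, if the wrist force passes 120 N, or if a joint passes its speed limit or range.

## Working session

There is one attempt and no reset: what is moved stays moved. The work goes in short steps, Python scripts to look and compute and a shell command to move; the robot and the scene stay as the last step left them, time stands still between calls to the robot, and variables do not carry over. Pictures are saved under pics/ and viewed, about 12 in all and at most 16, crops included, and the job is handed in when it is done.

```bash
mkdir -p pics; python3 - <<'E'
from station import robot
import cv2
o=robot.get_obs();print({k:o[k] for k in('clock','eef_pos','eef_rot','width')})
for n in('top','side'):
    c=robot.read_camera(n);cv2.imwrite(f'pics/{n}0.png',c['image'][:,:,::-1]);print(n,c['mtx'],c['position'],c['rotation'])
E
```

```text
{'clock': 0.0, 'eef_pos': array([0.26326008, 0.5385397 , 0.23022214]), 'eef_rot': array([-2.96704302e-04,  2.25444236e-01,  9.74255610e-01, -9.02206368e-04]), 'width': 0.08534229917996468}
top [[498.88052681   0.         279.35032307]
 [  0.         498.88052681 212.62558431]
 [  0.           0.           1.        ]] [3.57119350e-01 6.28267404e-04 1.06333221e+00] [-0.07228915  0.70582336 -0.70141021  0.06790711]
side [[383.15018784   0.         280.77110967]
 [  0.         383.15018784 215.33527425]
 [  0.           0.           1.        ]] [0.44192655 0.56510119 0.60808191] [ 0.04509326 -0.11620903  0.91649387 -0.38013293]
```

View pics/top0.png

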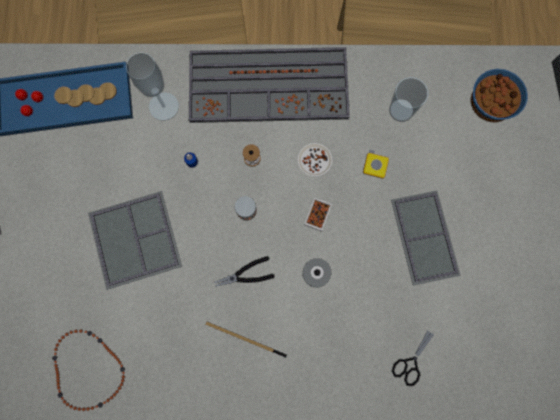

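View pics/side0.png

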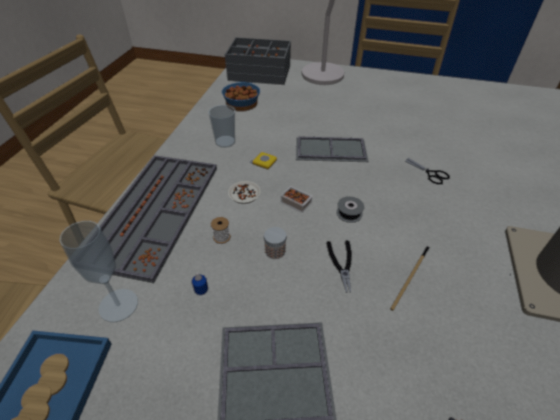

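```bash
cat > h.py <<'E'
import numpy as np, cv2
from station import robot
from scipy.spatial.transform import Rotation as R
def rot(c):
    q=np.asarray(c['rotation'])
    return q if q.shape==(3,3) else R.from_quat(q[[1,2,3,0]]).as_matrix()
def plane(c,uv,z,fish=False):
    uv=np.atleast_2d(uv).astype(float);K=c['mtx']
    d=np.c_[(uv[:,0]-K[0,2])/K[0,0],(uv[:,1]-K[1,2])/K[1,1]]
    if fish:
        r=np.linalg.norm(d,axis=1)+1e-9;d=np.c_[d*(np.sin(r)/r)[:,None],np.cos(r)]
    else: d=np.c_[d,np.ones(len(d))]
    w=d@rot(c).T;p=np.asarray(c['position'])
    return p+w*((z-p[2])/w[:,2])[:,None]
def snap(n,f=None):
    c=robot.read_camera(n)
    if f: cv2.imwrite(f'pics/{f}.png',c['image'][:,:,::-1])
    return c
def yaw():
    q=robot.get_obs()['eef_rot'];m=R.from_quat(np.asarray(q)[[1,2,3,0]]).as_matrix()
    return np.degrees(np.arctan2(m[1,1],m[0,1]))  # direction of jaw axis
E
python3 - <<'E'
from h import *
c=snap('top');im=c['image'];hsv=cv2.cvtColor(im,cv2.COLOR_RGB2HSV);g=hsv[:,:,2]
print('yaw',yaw())
def blob(roi,m,name,z):
    x0,y0,x1,y1=roi;k=np.zeros_like(g);k[y0:y1,x0:x1]=m[y0:y1,x0:x1]*255
    ct=max(cv2.findContours(k,cv2.RETR_EXTERNAL,cv2.CHAIN_APPROX_NONE)[0],key=cv2.contourArea)
    P=plane(c,ct[:,0],z)[:,:2]*1000
    (cc,s,a)=cv2.minAreaRect(P.astype(np.float32));print(name,np.round(cc,1),np.round(s,1),round(a,1),'circ',cv2.minEnclosingCircle(P.astype(np.float32)),'px',cv2.boundingRect(ct))
bg=np.median(g[180:360,60:500]);print('bg',bg)
dark=g<bg-22
blob((80,185,190,295),dark,'neck',.010)
blob((385,185,470,290),dark,'brac',.010)
blob((295,250,340,295),dark,'cord',.026)
blob((205,245,285,295),dark,'pliers',.006)
blob((240,140,265,170),hsv[:,:,1]>60,'thread',.044)
blob((300,190,340,235),(hsv[:,:,1]>60)|dark,'box',.024)
blob((290,138,340,180),g>bg+25,'dish',.013)
blob((355,145,395,185),hsv[:,:,1]>120,'tape',.015)
blob((180,148,202,170),hsv[:,:,1]>100,'glue',.04)
print('jar',plane(c,[245,206],.052))
cr=im[130:295,180:400];cv2.imwrite('pics/topcrop.png',cv2.resize(cr,None,fx=3.6,fy=3.6,interpolation=cv2.INTER_CUBIC)[:,:,::-1])
E
```

```text
yaw 63.94205594546021
bg 139.0
neck [509.7 317.4] [173.2 165.1] 17.6 circ ((509.4405212402344, 317.7951965332031), 117.52484130859375) px (88, 191, 94, 99)
brac [ 518.4 -301.9] [187.9 104.1] 11.8 circ ((517.800048828125, -301.3942565917969), 105.45037841796875) px (391, 191, 69, 95)
cord [439.8 -69.4] [57.7 58.8] 80.9 circ ((439.6142578125, -69.39727783203125), 30.455793380737305) px (302, 258, 29, 30)
pliers [437.   80.7] [ 50.2 119.7] 17.0 circ ((438.0312805175781, 79.35626983642578), 61.4334602355957) px (217, 256, 58, 29)
thread [694.1  69.2] [35.8 34.2] 0.9 circ ((692.5344848632812, 71.6806411743164), 20.352214813232422) px (243, 144, 17, 17)
box [565.  -73.6] [33.2 52.9] 69.4 circ ((564.9908447265625, -73.1729965209961), 29.63986587524414) px (307, 200, 22, 28)
dish [673.5 -84.9] [15.7 31.3] 63.8 circ ((671.9635009765625, -87.98741149902344), 16.032875061035156) px (319, 161, 10, 12)
tape [ 675.1 -201.4] [48.5 48.8] 75.5 circ ((675.77001953125, -200.79425048828125), 31.759748458862305) px (363, 153, 26, 25)
glue [678.  199.8] [29.5 25.7] 2.3 circ ((678.7471313476562, 198.20140075683594), 16.1843204498291) px (184, 153, 13, 14)
jar [[0.57423987 0.07897461 0.052     ]]
```

View pics/topcrop.png

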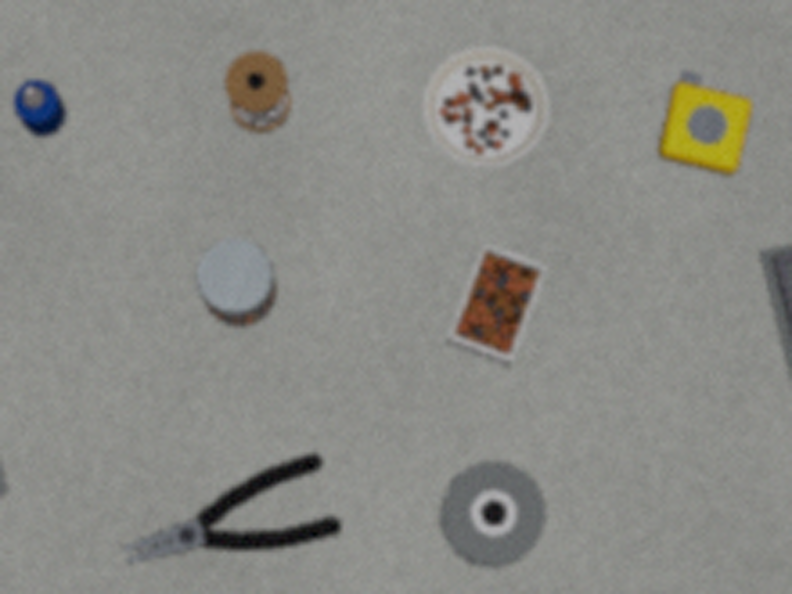

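```bash
python3 -m handwheel '{"travel":[[309,-460,-80],[309,-460,-80],[309,-460,-80],[309,-460,-80],[309,-460,-80],[309,-460,-80],[309,-460,-80],[309,-460,-80],[309,-460,-80],[309,-460,-80],[309,-460,-80],[309,-460,-80],[309,-460,-80],[309,-460,-80],[309,-460,-80],[309,-460,-80]],"roll":[-46,-46,-46,-46,-46,-46,-46,-46,-46,-46,-46,-46,-46,-46,-46,-46],"claw":[0,0,0,0,0,0,0,0,0,0,0,0,0,0,0,0]}' 60
python3 - <<'E'
from h import *
c=snap('wrist','w1');print(c['mtx'],c['position'],c['rotation'],yaw())
t=np.array([357e-3,0,1])
E
```

```text
clock: 1.75
eef_pos: [0.5721, 0.0805, 0.1517]
eef_rot: [0.0, 0.587, 0.809, 0.0]
force: [-0.6, 0.9, 0.0]
width: 0.0855
[[325.1922621    0.         276.7845004 ]
 [  0.         325.1922621  209.20050978]
 [  0.           0.           1.        ]] [0.54613775 0.15984425 0.29271671] [0.16234335 0.97413765 0.15501445 0.0259036 ] 18.055303153037805
```

View pics/w1.png

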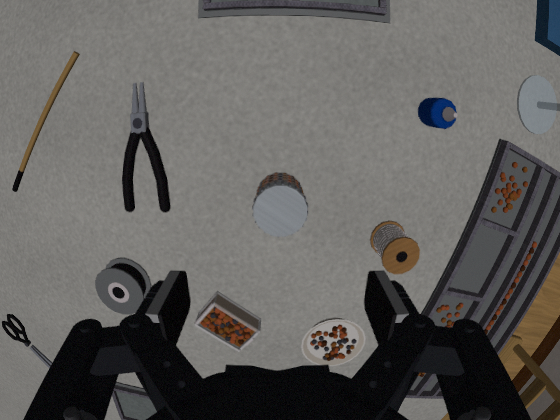

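```bash
python3 - <<'E'
from h import *
w=snap('wrist');t=snap('top')
for n,uw,ut,z in[('jar',(280,207),(245.3,206.9),.052),('thread',(400,254.5),(251.4,152.8),.044),('cord',(119,292),(316.9,272.5),.026),('box',(228,326),(318.1,214.2),.024),('joint',(138,123),(232.2,278.9),.011),('plend',(149,210),(270.5,267),.006),('tip',(138,84),(215.5,284),.006)]:
    print(n,np.round(plane(w,uw,z,True)[0]*1000,1)[:2],np.round(plane(t,ut,z)[0]*1000,1)[:2])
E
```

```text
jar [573.7  83.7] [572.3  78.3]
thread [691.7  72.1] [692.3  68.3]
cord [443.3 -68.6] [439.9 -70.8]
box [566.3 -68.1] [563.3 -74.5]
joint [430.3 107.6] [426.6 105.8]
plend [457.5  26.4] [452.4  25.9]
tip [418.6 141.9] [416.  141.2]
```

```bash
python3 -m handwheel '{"travel":[[1,0,-50],[1,0,-90],[1,0,-120],[1,0,-138],[1,0,-138],[1,0,-138],[1,0,-138],[1,0,-138],[1,0,-138],[1,0,-138],[1,0,-138],[1,0,-138],[1,0,-138],[1,0,-138]],"roll":[0,0,0,0,0,0,0,0,0,0,0,0,0,0],"claw":[0,0,0,0,0,1,1,1,1,1,1,1,1,1]}' 40
```

```text
clock: 3.3
eef_pos: [0.5752, 0.0791, 0.0155]
eef_rot: [0.001, 0.588, 0.809, 0.001]
force: [-1.0, -0.1, 6.2]
width: 0.0432
```

```bash
python3 -m handwheel '{"travel":[[0,0,40],[0,0,70],[-15,50,70],[-15,100,70],[-15,150,70],[-15,190,70],[-15,211,70],[-15,211,70],[-15,211,70],[-15,211,70],[-15,211,70]],"roll":[0,0,0,0,0,0,0,0,0,0,0],"claw":[1,1,1,1,1,1,1,1,1,1,1]}' 40
python3 - <<'E'
from h import *
snap('wrist','w2')
E
```

```text
clock: 4.4
eef_pos: [0.5588, 0.2887, 0.0834]
eef_rot: [0.0, 0.589, 0.808, -0.0]
force: [-0.3, 0.5, -1.7]
width: 0.0429
```

View pics/w2.png

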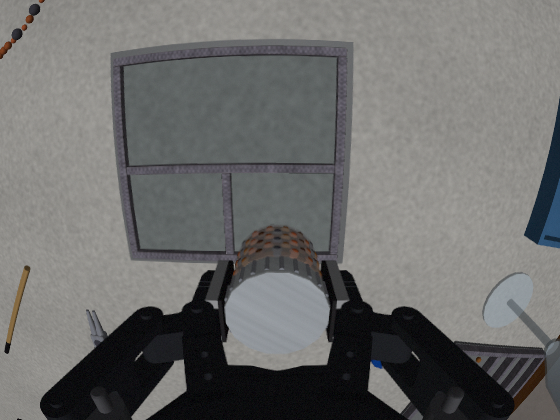

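```bash
python3 - <<'E'
from h import *
w=snap('wrist')
P=plane(w,[(113,56),(352,43),(342,262),(132,261),(226,168)],.010,True)[:,:2]*1000
print(P.round(1))
(c,s,a)=cv2.minAreaRect(P[:4].astype(np.float32));print(c,s,a)
ex=P[1]-P[0]+P[2]-P[3];ang=np.arctan2(ex[1],ex[0]);print('ang',np.degrees(ang))
Rm=np.array([[np.cos(ang),-np.sin(ang)],[np.sin(ang),np.cos(ang)]])
for n,l in(('long',(0,34)),('A',(-39,-40)),('B',(39,-40)),('div',(0,-6))):print(n,P[:4].mean(0)+Rm@l)
print(robot.get_obs()['eef_pos'],yaw())
E
```

```text
[[412.  370.8]
 [567.2 422.5]
 [615.6 273.3]
 [458.7 220.8]
 [513.9 315.8]]
(512.9595336914062, 321.65673828125) (166.61265563964844, 157.0578155517578) 18.405988693237305
ang 18.44084985766352
long [502.62925399 354.1049302 ]
A [489.03996065 271.56808324]
B [563.03471712 296.24147002]
div [515.28227285 316.15890125]
[0.55881901 0.28897941 0.08340667] 17.86005335549078
```

```bash
python3 -m handwheel '{"travel":[[3,5,-20],[3,5,-40],[3,5,-52],[3,5,-58],[3,5,-62],[3,5,-65],[3,5,-65],[3,5,-65],[3,5,-65],[3,5,-65],[3,5,-65],[3,5,-45],[3,5,-20],[3,5,20]],"roll":[0,0,0,0,0,0,0,0,0,0,0,0,0,0],"claw":[1,1,1,1,1,1,1,1,0.35,0.35,0.35,0.35,0.35,0.35]}' 40
python3 - <<'E'
from h import *
snap('wrist','w3');snap('side','s3')
E
```

```text
clock: 5.9
eef_pos: [0.5595, 0.2941, 0.1013]
eef_rot: [-0.001, 0.588, 0.809, -0.002]
force: [1.1, 0.2, -0.0]
width: 0.0555
```

View pics/w3.png

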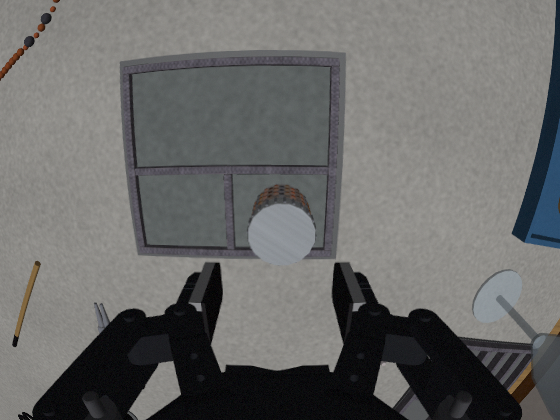

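```bash
python3 -m handwheel '{"travel":[[25,-43,0],[50,-86,0],[75,-129,0],[100,-172,0],[120,-205,0],[131,-224,0],[131,-224,0],[131,-224,0]],"roll":[0,0,0,0,0,0,0,0],"claw":[0.2,0.2,0.2,0.2,0.2,0.2,0.2,0.2]}' 40
python3 - <<'E'
from h import *
w=snap('wrist','w4');im=w['image'];hsv=cv2.cvtColor(im,cv2.COLOR_RGB2HSV)
m=cv2.inRange(hsv,(8,80,60),(25,255,255));m[:,:180]=0;m[:,400:]=0;m[:120]=0;m[330:]=0
for q in sorted(cv2.findContours(m,0,2)[0],key=cv2.contourArea)[-3:]:
    e=cv2.fitEllipse(q);print(cv2.contourArea(q),e,plane(w,e[0],.044,True)[0].round(4))
print(robot.get_obs()['eef_pos'])
E
```

```text
clock: 6.8
eef_pos: [0.6922, 0.0714, 0.1029]
eef_rot: [-0.0, 0.588, 0.809, 0.0]
force: [0.3, 0.7, 0.4]
width: 0.0685
13.0 ((399.9210510253906, 304.59918212890625), (5.207656383514404, 9.792954444885254), 95.71434783935547) [0.8046 0.0399 0.044 ]
29.0 ((231.3094940185547, 326.0057678222656), (7.567575931549072, 12.366678237915039), 79.56078338623047) [ 0.6834 -0.0177  0.044 ]
2816.5 ((279.7034606933594, 223.37806701660156), (53.54526138305664, 68.27387237548828), 179.3636474609375) [0.6924 0.0769 0.044 ]
[0.69193927 0.07228554 0.10292303]
```

```bash
python3 -m handwheel '{"travel":[[0,0,-40],[0,0,-70],[0,0,-88],[0,0,-95],[0,0,-95],[0,0,-95],[0,0,-95],[0,0,-95],[0,0,-95],[0,0,-95],[0,0,-95],[0,0,-95],[0,0,-95],[0,0,-60],[0,0,-20]],"roll":[0,0,0,0,0,0,0,0,0,0,0,0,0,0,0],"claw":[0.2,0.2,0.2,0.2,0.2,1,1,1,1,1,1,1,1,1,1]}' 30
python3 - <<'E'
from h import *
w=snap('wrist','w5')
E
```

```text
clock: 8.35
eef_pos: [0.6906, 0.0708, 0.082]
eef_rot: [-0.002, 0.588, 0.809, -0.001]
force: [1.0, 0.3, -0.0]
width: 0.0371
```

View pics/w5.png

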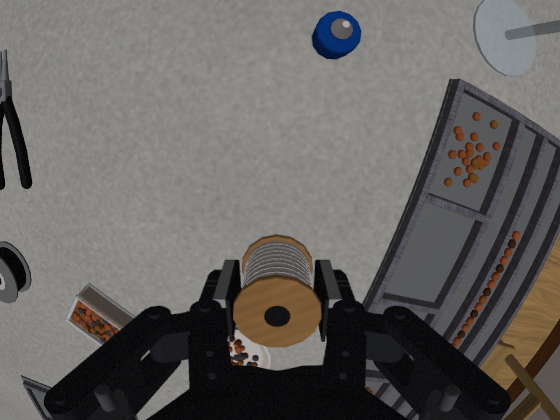

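```bash
python3 -m handwheel '{"travel":[[-34,33,20],[-68,66,20],[-102,99,20],[-136,132,20],[-165,161,20],[-190,185,20],[-204,198,20],[-204,198,20],[-204,198,-10],[-204,198,-40],[-204,198,-55],[-204,198,-64],[-204,198,-69],[-204,198,-71],[-204,198,-71],[-204,198,-71]],"roll":[0,0,0,0,0,0,0,0,0,0,0,0,0,0,0,0],"claw":[1,1,1,1,1,1,1,1,1,1,1,1,1,1,1,1]}' 30
```

```text
clock: 10.0
eef_pos: [0.4899, 0.2694, 0.0137]
eef_rot: [0.001, 0.588, 0.809, 0.001]
force: [-0.1, -0.5, 3.4]
width: 0.0369
```

```bash
python3 -m handwheel '{"travel":[[0,0,-1],[0,0,-1],[0,0,-1],[0,0,-1],[0,0,-1],[0,0,20],[0,0,60],[0,0,90],[0,0,90],[0,0,90]],"roll":[0,0,0,0,0,0,0,0,0,0],"claw":[1,1,0.45,0.45,0.45,0.45,0.45,0.45,0.45,0.45]}' 30
python3 - <<'E'
from h import *
w=snap('wrist','w6')
E
```

```text
clock: 11.0
eef_pos: [0.4892, 0.2693, 0.1031]
eef_rot: [0.001, 0.588, 0.809, 0.001]
force: [0.6, 0.8, -0.6]
width: 0.0469
```

View pics/w6.png

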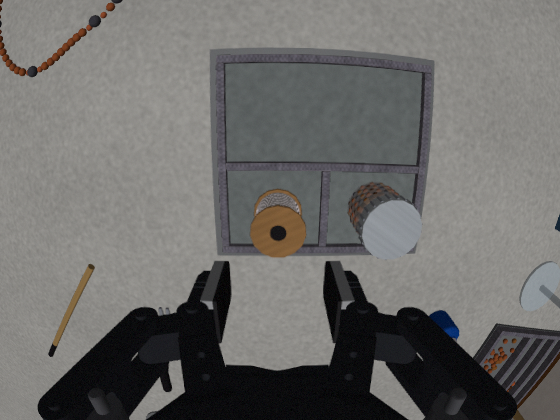

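```bash
python3 -m handwheel '{"travel":[[-18,-45,0],[-36,-90,0],[-52,-135,0],[-60,-162,0],[-60,-162,0],[-60,-162,0],[-60,-162,0]],"roll":[0,0,0,0,0,0,0],"claw":[0.45,0.45,0.45,0.45,0.45,0.45,0.45]}' 40
python3 - <<'E'
from h import *
w=snap('wrist','w7');print(robot.get_obs()['eef_pos'],yaw())
cv2.imwrite('pics/w7c.png',cv2.resize(w['image'][100:380,180:400],None,fx=2,fy=2)[:,:,::-1])
E
```

```text
clock: 11.75
eef_pos: [0.4283, 0.1076, 0.1016]
eef_rot: [-0.001, 0.588, 0.809, -0.0]
force: [-0.1, 0.1, 0.6]
width: 0.0466
[0.42841296 0.10773563 0.10172944] 17.985458867033376
```

View pics/w7c.png

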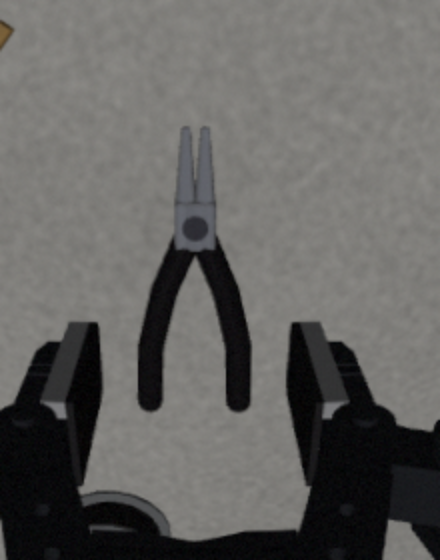

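```bash
python3 - <<'E'
from h import *
w=snap('wrist');print(plane(w,[(277.5,214),(277.5,165),(277.3,300)],.01,True).round(4))
E
```

```text
[[0.4288 0.1077 0.01  ]
 [0.4171 0.1437 0.01  ]
 [0.4531 0.0327 0.01  ]]
```

```bash
python3 -m handwheel '{"travel":[[0,0,-40],[0,0,-70],[0,0,-88],[0,0,-97],[0,0,-97],[0,0,-97],[0,0,-97],[0,0,-97],[0,0,-97],[0,0,-97],[0,0,-97],[0,0,-97],[0,0,-97]],"roll":[0,0,0,0,0,0,0,0,0,0,0,0,0],"claw":[0.45,0.45,0.45,0.45,0.45,1,1,1,1,1,1,1,1]}' 60
```

```text
clock: 13.15
eef_pos: [0.43, 0.1073, 0.0068]
eef_rot: [0.001, 0.588, 0.809, 0.001]
force: [-0.2, 0.4, 5.7]
width: 0.014
```

```bash
python3 -m handwheel '{"travel":[[0,0,40],[0,0,80],[0,0,100],[10,40,100],[20,80,100],[30,120,100],[36,160,100],[42,200,100],[48,236,100],[48,236,100],[48,236,100],[48,236,100],[48,236,100],[48,236,100],[48,236,100],[48,236,100],[48,236,100]],"roll":[0,0,8,16,24,32,40,48,56,64,72,80,88,90,90,90,90],"claw":[1,1,1,1,1,1,1,1,1,1,1,1,1,1,1,1,1]}' 60
python3 - <<'E'
from h import *
snap('wrist','w8');print(robot.get_obs()['eef_pos'],yaw())
E
```

```text
clock: 14.85
eef_pos: [0.4765, 0.343, 0.1054]
eef_rot: [0.0, -0.155, 0.988, -0.0]
force: [0.3, 0.0, -0.4]
width: 0.0139
[0.47655278 0.34299057 0.10535057] 107.88766377741418
```

View pics/w8.png

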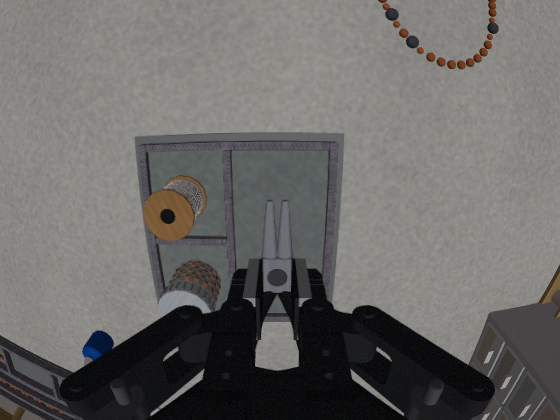

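```bash
python3 -m handwheel '{"travel":[[0,0,-40],[0,0,-70],[0,0,-85],[0,0,-92],[0,0,-95],[0,0,-96],[0,0,-96],[0,0,-96],[0,0,-96],[0,0,-96],[0,0,-96],[0,0,-70],[0,0,-30],[0,0,0],[0,0,0]],"roll":[0,0,0,0,0,0,0,0,0,0,0,0,0,0,0],"claw":[1,1,1,1,1,1,1,0.65,0.65,0.65,0.65,0.65,0.65,0.65,0.65]}' 60
python3 - <<'E'
from h import *
snap('wrist','w9');print(robot.get_obs()['eef_pos'],yaw())
E
```

```text
clock: 16.4
eef_pos: [0.4798, 0.345, 0.1114]
eef_rot: [0.004, -0.156, 0.988, 0.002]
force: [0.1, 0.5, 0.4]
width: 0.0294
[0.47858639 0.34425347 0.10866742] 107.94342127556982
```

View pics/w9.png

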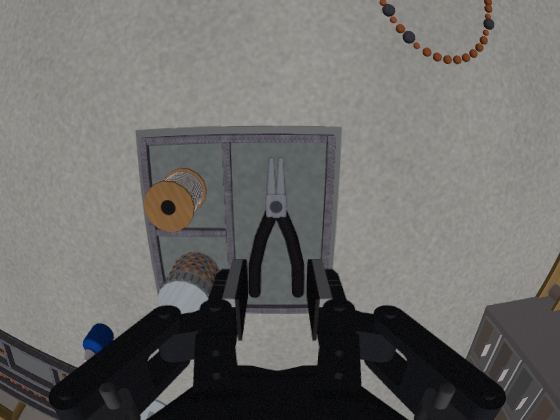

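```bash
python3 -m handwheel '{"travel":[[10,-47,10],[20,-94,10],[30,-141,10],[40,-188,10],[50,-235,10],[60,-282,10],[70,-329,10],[79,-375,10],[86,-405,10],[88,-415,10],[88,-415,10],[88,-415,10]],"roll":[-8,-16,-24,-32,-38,-38,-38,-38,-38,-38,-38,-38],"claw":[0.65,0.65,0.4,0.2,0.2,0.2,0.2,0.2,0.2,0.2,0.2,0.2]}' 40
python3 - <<'E'
from h import *
w=snap('wrist','w10');print(robot.get_obs()['eef_pos'],yaw())
hsv=cv2.cvtColor(w['image'],cv2.COLOR_RGB2HSV)
m=(hsv[:,:,1]>90).astype(np.uint8)*255;k=np.zeros_like(m);k[150:300,215:345]=m[150:300,215:345]
k=cv2.morphologyEx(k,cv2.MORPH_CLOSE,np.ones((9,9)))
q=max(cv2.findContours(k,0,1)[0],key=cv2.contourArea);P=plane(w,q[:,0],.024,True)[:,:2]*1000
print(cv2.minAreaRect(P.astype(np.float32)),cv2.boundingRect(q))
cv2.imwrite('pics/w10c.png',cv2.resize(w['image'][100:380,180:400],None,fx=2,fy=2)[:,:,::-1])
E
```

```text
clock: 17.65
eef_pos: [0.5638, -0.071, 0.1143]
eef_rot: [-0.001, 0.174, 0.985, 0.0]
force: [-0.3, 0.4, -0.7]
width: 0.0686
[ 0.56396091 -0.07054838  0.11453258] 69.99752530577118
((564.712646484375, -72.96466827392578), (33.254703521728516, 52.30552291870117), 68.58016204833984) (253, 183, 45, 66)
```

View pics/w10c.png

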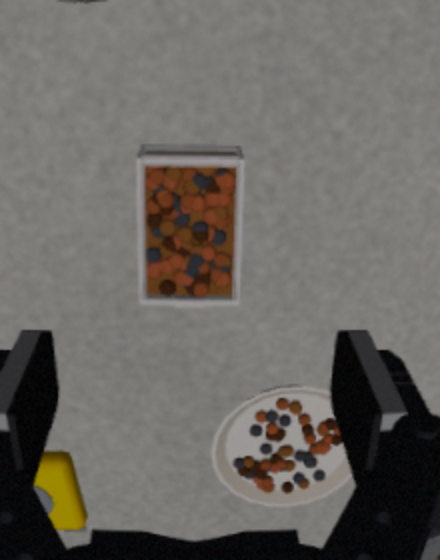

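```bash
python3 -m handwheel '{"travel":[[0,-2,-40],[0,-2,-75],[0,-2,-95],[0,-2,-105],[0,-2,-105],[0,-2,-105],[0,-2,-105],[0,-2,-105],[0,-2,-105],[0,-2,-105],[0,-2,-105],[0,-2,-105],[0,-2,-105],[0,-2,-65],[0,-2,-25],[0,-2,-5]],"roll":[-1,-1,-1,-1,-1,-1,-1,-1,-1,-1,-1,-1,-1,-1,-1,-1],"claw":[0.2,0.2,0.2,0.2,0.2,1,1,1,1,1,1,1,1,1,1,1]}' 40
```

```text
clock: 19.3
eef_pos: [0.5667, -0.0745, 0.115]
eef_rot: [0.003, 0.183, 0.983, -0.0]
force: [0.4, -0.4, -0.3]
width: 0.0388
```

```bash
python3 -m handwheel '{"travel":[[-1,-45,0],[-2,-90,0],[-3,-135,0],[-4,-180,0],[-4,-210,0],[-4,-218,0],[-4,-218,0],[-4,-218,0],[-4,-218,0]],"roll":[8,16,24,32,32,32,32,32,32],"claw":[1,1,1,1,1,1,1,1,1]}' 40
python3 - <<'E'
from h import *
snap('wrist','w11');print(robot.get_obs()['eef_pos'],yaw())
E
```

```text
clock: 20.2
eef_pos: [0.5608, -0.2904, 0.1103]
eef_rot: [-0.0, -0.096, 0.995, 0.0]
force: [0.2, 0.8, -0.5]
width: 0.039
[ 0.56084289 -0.29045168  0.11037227] 101.03123738852399
```

View pics/w11.png

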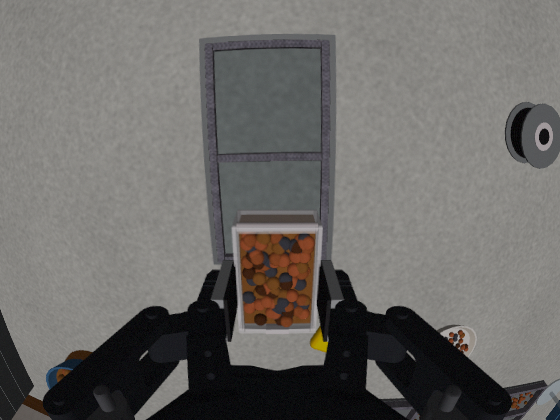

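```bash
python3 - <<'E'
from h import *
w=snap('wrist')
P=plane(w,[(202,40),(334,37),(270,157),(272,222)],.010,True)[:,:2]*1000;print(P.round(1))
d=P[2]-P[:2].mean(0);u=d/np.linalg.norm(d);print(np.linalg.norm(d),np.degrees(np.arctan2(u[1],u[0])),P[2]+43*u,P[2]-43*u)
E
```

```text
[[ 441.5 -369.8]
 [ 421.5 -275.2]
 [ 520.2 -303.6]
 [ 571.2 -292.4]]
90.7339170578805 12.011090945624778 [ 562.30483317 -294.67472154] [ 478.18760225 -312.57141016]
```

```bash
python3 -m handwheel '{"travel":[[1,-3,-40],[1,-3,-70],[1,-3,-87],[1,-3,-93],[1,-3,-96],[1,-3,-97],[1,-3,-97],[1,-3,-97],[1,-3,-97],[1,-3,-97],[1,-3,-97],[1,-3,-70],[1,-3,-30],[1,-3,0],[1,-3,0]],"roll":[1,1,1,1,1,1,1,1,1,1,1,1,1,1,1],"claw":[1,1,1,1,1,1,1,0.4,0.4,0.4,0.4,0.4,0.4,0.4,0.4]}' 40
```

```text
clock: 21.8
eef_pos: [0.5648, -0.297, 0.1167]
eef_rot: [0.004, -0.104, 0.995, -0.003]
force: [1.0, -0.6, 0.6]
width: 0.051
```

```bash
python3 -m handwheel '{"travel":[[-25,45,0],[-50,90,0],[-75,135,0],[-100,180,0],[-115,212,0],[-121,224,0],[-121,224,0],[-121,224,0]],"roll":[0,0,0,0,0,0,0,0],"claw":[0,0,0,0,0,0,0,0]}' 40
python3 - <<'E'
from h import *
w=snap('wrist','w12');print(robot.get_obs()['eef_pos'],yaw())
g=cv2.GaussianBlur(cv2.cvtColor(w['image'],cv2.COLOR_RGB2GRAY),(5,5),0)
h=cv2.HoughCircles(g,cv2.HOUGH_GRADIENT,1.2,30,param1=80,param2=25,minRadius=30,maxRadius=75)
for q in h[0][:4]:print(q,plane(w,q[:2],.026,True)[0].round(4))
E
```

```text
clock: 22.6
eef_pos: [0.4411, -0.0716, 0.1104]
eef_rot: [0.0, -0.104, 0.995, -0.0]
force: [-0.1, -0.3, 0.3]
width: 0.0856
[ 0.44129382 -0.07196381  0.11048564] 101.92184759207156
[277.80002 213.00002  39.84   ] [ 0.4377 -0.0717  0.026 ]
[106.200005 257.40002   62.4     ] [ 0.5088 -0.2082  0.026 ]
[ 81.   240.6   67.68] [ 0.4989 -0.2343  0.026 ]
[ 25.800001 303.        69.      ] [ 0.5999 -0.3217  0.026 ]
```

View pics/w12.png

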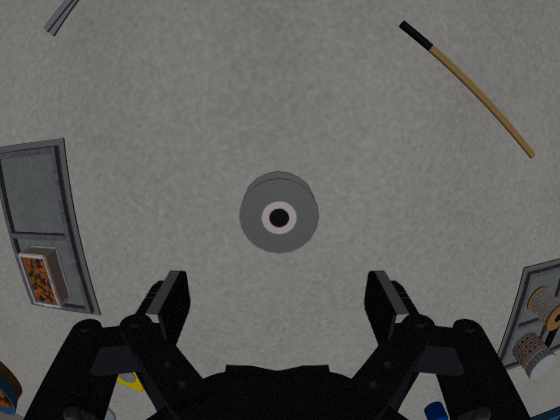

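```bash
python3 -m handwheel '{"travel":[[-1,0,-40],[-1,0,-75],[-1,0,-95],[-1,0,-102],[-1,0,-102],[-1,0,-102],[-1,0,-102],[-1,0,-102],[-1,0,-102],[-1,0,-102],[-1,0,-102],[-1,0,-102],[-1,0,-60],[-1,0,-20],[-1,0,0],[-1,0,0]],"roll":[0,0,0,0,0,0,0,0,0,0,0,0,0,0,0,0],"claw":[0,0,0,0,0,1,1,1,1,1,1,1,1,1,1,1]}' 40
```

```text
clock: 24.25
eef_pos: [0.4429, -0.0719, 0.1153]
eef_rot: [0.004, -0.104, 0.995, -0.002]
force: [0.0, -0.9, -0.9]
width: 0.0579
```

```bash
python3 -m handwheel '{"travel":[[7,-45,0],[14,-90,0],[21,-135,0],[28,-180,0],[34,-220,0],[37,-240,0],[37,-240,0],[37,-240,0],[37,-240,-35],[37,-240,-65],[37,-240,-85],[37,-240,-94],[37,-240,-97],[37,-240,-99],[37,-240,-99]],"roll":[0,0,0,0,0,0,0,0,0,0,0,0,0,0,0],"claw":[1,1,1,1,1,1,1,1,1,1,1,1,1,1,1]}' 40
```

```text
clock: 25.75
eef_pos: [0.4776, -0.3103, 0.0131]
eef_rot: [0.001, -0.105, 0.995, -0.0]
force: [-1.2, 3.4, 6.4]
width: 0.0579
```

```bash
python3 -m handwheel '{"travel":[[0,0,0],[0,0,0],[0,0,0],[0,0,0],[0,0,20],[0,0,60],[0,0,100],[0,20,150],[0,80,190],[0,130,200],[0,180,200],[0,220,200],[-10,230,200],[-20,230,200]],"roll":[0,0,0,0,0,0,0,0,0,0,0,0,0,0],"claw":[0.15,0.15,0.15,0.15,0.15,0.15,0.15,0.15,0.15,0.15,0.15,0.15,0.15,0.15]}' 40
python3 - <<'E'
from h import *
t=snap('top','t2');s=snap('side','s2')['image'];im=t['image']
a=np.hstack([cv2.resize(im[180:300,80:190],None,fx=3,fy=3),cv2.resize(im[180:300,380:470],None,fx=3,fy=3)])
b=cv2.resize(s[110:420,180:440],(200,240))
cv2.imwrite('pics/fin.png',np.vstack([cv2.copyMakeBorder(a,0,0,0,0,0),cv2.resize(s[120:330],(a.shape[1],225))])[:,:,::-1])
hsv=cv2.cvtColor(im,cv2.COLOR_RGB2HSV)
E
```

```text
clock: 27.15
eef_pos: [0.4563, -0.0781, 0.2115]
eef_rot: [0.0, -0.106, 0.994, 0.0]
force: [0.4, -1.5, 0.8]
width: 0.0726
```

View pics/fin.png

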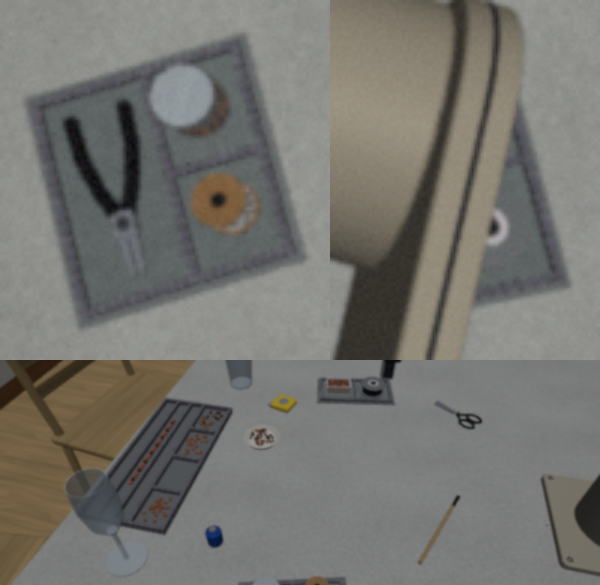

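View pics/s2.png

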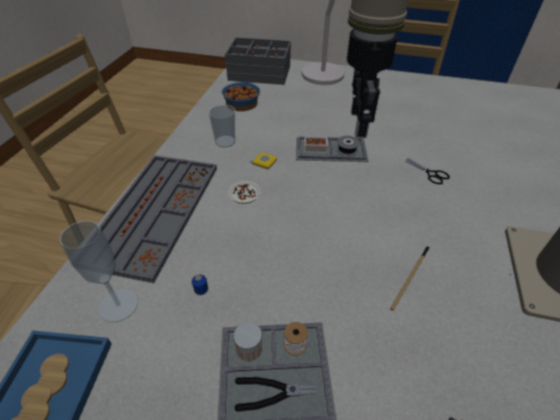

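```bash
python3 -m handwheel '{"travel":[[0,50,20],[0,100,20],[0,150,20],[0,200,20],[0,200,20],[0,200,20],[0,200,20]],"roll":[0,0,0,0,0,0,0],"claw":[0,0,0,0,0,0,0]}'
python3 - <<'E'
from h import *
t=snap('top');im=t['image'];hsv=cv2.cvtColor(im,cv2.COLOR_RGB2HSV)
def cen(m,roi,z):
    x0,y0,x1,y1=roi;k=np.zeros(m.shape,np.uint8);k[y0:y1,x0:x1]=m[y0:y1,x0:x1]*255
    q=max(cv2.findContours(k,0,1)[0],key=cv2.contourArea);c,s,a=cv2.minAreaRect(q)
    p=plane(t,c,z)[0,:2]*1000;return cv2.contourArea(q),np.round(c,1),p
def loc(p,o,a):
    a=np.radians(a);d=p-o;return np.round([d[0]*np.cos(a)+d[1]*np.sin(a),-d[0]*np.sin(a)+d[1]*np.cos(a)],1)
for n,m,roi,z in(('box',hsv[:,:,1]>90,(390,190,460,280),.027),('hub',(hsv[:,:,2]>165)&(hsv[:,:,1]<50),(395,230,460,280),.029)):
    A,c,p=cen(m,roi,z);print(n,A,c,p,loc(p,np.array([518.4,-301.9]),11.9))
for n,m,roi,z in(('thread',hsv[:,:,1]>70,(140,230,175,265),.047),):
    A,c,p=cen(m,roi,z);print(n,A,c,p,loc(p,np.array([509.7,317.4]),18))
for n,roi,z,s in(('tape',(355,145,395,185),.015,120),('glue',(180,148,202,170),.04,100)):print(n,cen(hsv[:,:,1]>s,roi,z))
print(cen(hsv[:,:,2]>162,(290,138,340,180),.013))
E
```

```text
clock: 27.95
eef_pos: [0.457, 0.1176, 0.231]
eef_rot: [-0.0, -0.103, 0.995, -0.0]
force: [-1.3, 0.4, 0.2]
width: 0.0853
box 297.5 [422.8 215.6] [ 561.06786458 -295.31536743] [43.1 -2.4]
hub 87.5 [432.5 255. ] [ 477.34767549 -310.73643084] [-42.   -0.2]
thread 5.5 [162.3 261. ] [459.6642178 245.7769858] [-69.7 -52.7]
tape (436.0, array([375.5, 165.1]), array([ 675.05870568, -201.22444398]))
glue (1.0, array([189.5, 153.5]), array([691.3550705, 201.3948274]))
(329.5, array([313.5, 158.9]), array([689.19833604, -66.28216726]))
```

```bash
python3 -c "
from station import robot
print(robot.close_job())"
```

```text
the job is handed in; nothing more can be done
None
```

Both kits are made up and the job is handed in at about 28 s of the 134 s allowed. Nothing was dropped, and no close look showed a bad placing.

**Necklace tray:** the jar and the thread spool stand upright in the two small wells, and the pliers lie flat along the long well. I checked these by eye in the wrist, top and side pictures, not by a final measurement.

**Bracelet tray:** the bead box measured at (+43.1, -2.4) mm and the cord spool at (-42.0, -0.2) mm in the tray frame. The well centres are at ±43 mm, so both are within 3 mm. In the last side picture both look flat.

**Things to leave alone:** the tape measure came out within 0.3 mm of its first position. The glue bottle and dish sit at the same pixels in the side picture as at the start.

**Checks that failed or disagreed:**
- The last numeric checks of the thread spool and glue bottle gave no usable result. Their colour masks caught only a few pixels, probably because the parked arm was in the way, so I rely on the pictures for those two.
- The dish's last mask was only partial. It gave (689, -66) mm, and a first partial mask gave (674, -85) mm. I don't count either as a measurement.
- The top and wrist cameras disagreed by about 4 to 6 mm on positions. I used a value between them, well inside the tolerances.

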